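# Load a bar into the filing jig and snap its push-lock clamp shut

### The job

Load the long aluminium bar into the filing jig: slide it lengthwise along the channel, under the bridge, until it is fully home against the end stop. Then press the round cap on top of the bridge down with the fingers until the clamp snaps through and stays down, and keep a light pressure on the cap for about a second to feel that it is home before letting go. Never press on the cap or its plunger with more than 25 newtons, and leave the short bar, the try square, the screwdriver and the oil bottle where they are.

Things in the scene. Friction and masses are not known exactly. Their poses are not given: they have to be found in the camera images.
- jig: Filing jig, fixed; origin on its underside, x along the channel away from the robot to the end stop, y left, z up. Bed plate x=-85 to 75, y=-55 to 55 mm; its top, the channel floor, is at z=15 mm. Grey bridge over the channel: x=-5 to 73, y=-22 to 22, z=50 to 68 mm, on a post behind the stop. A long bar fully home has its origin at x=-30, y=0, z=15 mm; its near end stands 10 mm past the bed's front edge.
- channel_mouth (a point): Floor centre where the channel's straight part begins: x=-40, y=0, z=15 mm of the jig (same axes). The two rails run 70 mm from here to the stop, 12 mm high, 34 mm apart inside. In front of here lead-ins of the same height flare to about 52 mm apart at 13 mm towards the robot.
- end_stop (a point): Face of the end stop on the channel floor: x=35, y=0, z=15 mm of the jig (same axes). The long bar's far end must come flush against it.
- bridge_top (a point): Centre of the bridge's top on the plunger's vertical axis: x=15, y=0, z=68 mm of the jig (same axes). The round black cap, 32 mm across, 12 mm thick with its flat rubber top (gives 1 mm per 10 N), stands above it on a thread. Its height was set by the last user and is not measured: with the plunger up its top is 28 to 49 mm above this point. Press straight down here.
- plunger (a joint): Plunger travel in m, downwards: 0 up (foot 13 mm clear of the bar), 0.013 down with its foot on the bar. Push needed: 3 N at first, rising to a peak of 11 N at 5 mm, then falling to nothing at 11.5 mm, where it snaps down by itself and stays, gripping the bar with about 4 N; let go earlier, it springs back. Once down, only the rubber gives.
- blank: The long bar: plain aluminium, 130 x 30 x 16 mm, 0.1 to 0.25 kg, lying loose. Origin at the centre of its underside, x along its length. Both ends are alike.
- short_bar: A shorter bar of the same metal and section, 85 x 30 x 16 mm; not wanted. Origin at the centre of its underside, x along its length.
- square: Steel try square lying flat, stock 16 x 100 x 16 mm with its centre at the origin, long along y; blade to +x, 135 mm long. Leave alone.
- oil: White oil bottle, 40 mm diameter, 110 mm high; origin at its foot. Leave alone.
- driver: Screwdriver lying along its x axis, about 200 mm long; origin near its middle, on its underside. Leave alone.
There are look-alikes about, which are no part of the job. Leave any red look-alike of the jig alone.

How it is judged:
By the outcome, as a careful person would: the job done as asked, in the order asked, and still so for the second after the job is handed in, with the robot touching nothing.
It also fails if it takes over 72 s, if anything falls off the work surface, if the arm or the gripper's body presses on something with over 40 N, if the wrist force passes 120 N, or if a joint passes its speed limit or range.

### The arm

A 6-joint arm with a two-finger parallel gripper is mounted at the origin on the work surface. World frame = base frame: x ahead of the robot, y to its left, z up, the work surface at z = 0. Lengths are in m, angles in degrees, forces in N, time in s.
With the tool pointing down it reaches from about 0.325 to 0.85 m from the base axis. Payload 15.5 kg.
Tool frame: the origin (TCP) lies at the very end of the fingers, on their centre line; the grasp point (between the pads) lies arm.grip_depth behind it (arm.grip_depth is the distance from the TCP to the grasp point, in m); z points along the fingers, y is the line along which they close (so a half turn about z gives the same grasp; the last joint's range is limited). The gripper opens to 91 mm and grips with 3 to 60 N. Pads are 32 mm wide; open, the fingers measure 118 mm over their backs; the gripper's body (76 mm by 178 mm) begins 60 mm behind the grasp point.
Start: joints at [-76.117, 28.281, 77.091, -0, 74.628, -5.472], TCP at [0.207, -0.59, 0.214] pointing down, gripper open.
Joint ranges: [-166.48, 166.48], [-47.26, 123.95], [12.59, 153.08], [-70.14, 250.14], [6.76, 159.57], [-176.63, 176.63]. Speed limits (degrees/s): [108.29, 108.29, 147.25, 172.46, 172.46, 172.46].

### API

Orientations are given as a 3x3 rotation matrix whose columns are the frame's x, y, z axes.
In Python, from rig import arm gives the robot as it stands. Calls block until the motion is done:
- arm.move_to(position, orientation): joint-space move of the TCP to a pose.
- arm.move_l(position, orientation=None, feed=0.15): straight line of the TCP; orientation=None keeps the orientation; feed is the mean speed in m/s.
- arm.move_joints(angles): joint-space move.
- arm.grip(opening): finger opening in m; the grip force is fixed at half the most; returns when the fingers have stopped.
- arm.sleep(seconds).
- arm.solve_ik(position, orientation): joint angles nearest the present ones, or None.
- arm.snapshot(name): name is "scene" or "top"; returns the picture (420x560x3 uint8, red, green, blue); there is no depth.
- arm.get_calibration(name): a dict with "intrinsics" (3x3 intrinsics, pixels), "cam_to_world" (4x4, takes a point from camera to world coordinates). Camera axes: x right, y down, z forward; pixel columns grow to the right and rows downward; lengths in m; the calibration is good to about 2 mm. A picture is of the moment at which its call begins. get_calibration takes no time and is no camera call.
A pose or a line that the arm cannot do raises arm.Unreachable and nothing moves.
- arm.sign_off(): hands the job in; it is judged then, once.
Readings, each from a call of its own:
- arm.current_t(): time.
- arm.current_joint_positions(): joint angles.
- arm.current_dq(): joint speeds.
- arm.current_tau(): joint torques, N m.
- arm.current_ee_pos(): TCP position.
- arm.current_tool_rot(): TCP orientation.
- arm.current_force(): force on the tool from outside, world axes, zero at the start.
- arm.current_torque(): the same for the moment, N m.
- arm.current_width(): finger opening in m.
- arm.current_grasp_force(): force on a finger pad.
Only numpy, scipy, OpenCV 4.12 (cv2) and the standard library are available. Lean on these libraries where they do the work, as an engineer would, in place of code of your own. Each camera call takes 0.05 s, during which the arm holds its last target. There are 200 camera calls.

## Working session

There is one attempt and no reset: what is moved stays moved. The work goes in short steps, each a Python script; the robot and the scene stay as the last script left them, time stands still between calls to the robot, and variables do not carry over. Pictures are saved under pics/ and viewed, at most 10 in all, crops included, and the job is handed in when it is done.

```bash
mkdir -p pics; python3 - <<'E'
from rig import arm
import cv2,numpy as np
np.set_printoptions(precision=4,suppress=True)
for n in("scene","top"):
    im=arm.snapshot(n); cv2.imwrite(f"pics/{n}0.png",im[:,:,::-1]); c=arm.get_calibration(n); print(n,c["intrinsics"],c["cam_to_world"])
print(arm.grip_depth,arm.current_t(),arm.current_tool_rot(),arm.current_force(),arm.current_width())
E
```

```text
scene [[462.7197   0.     275.7257]
 [  0.     462.7197 206.118 ]
 [  0.       0.       1.    ]] [[ 0.4913  0.7446 -0.452   1.0568]
 [ 0.871  -0.4232  0.2495 -0.2803]
 [-0.0055 -0.5162 -0.8564  1.1099]
 [ 0.      0.      0.      1.    ]]
top [[466.117    0.     272.9998]
 [  0.     466.117  215.0558]
 [  0.       0.       1.    ]] [[ 0.0058 -0.9981  0.0617  0.4505]
 [-1.     -0.0057  0.0018  0.0166]
 [-0.0014 -0.0617 -0.9981  1.2526]
 [ 0.      0.      0.      1.    ]]
0.0188 0.1 [[ 0.9435  0.3314 -0.0003]
 [ 0.3314 -0.9435  0.001 ]
 [ 0.0001 -0.001  -1.    ]] [-0.095  -0.3776  1.0216] 0.09128222507605696
```

View pics/scene0.png

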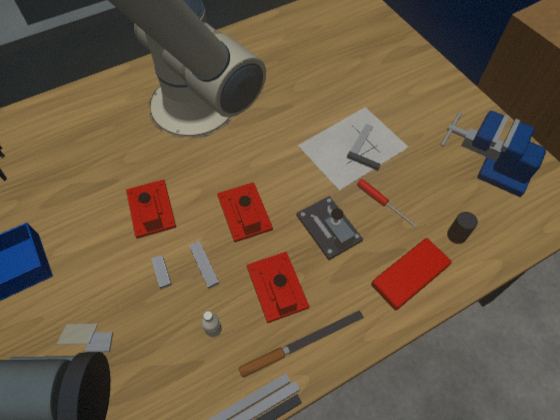

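View pics/top0.png

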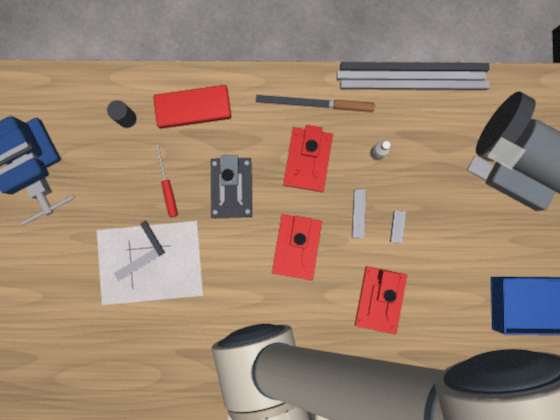

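The top view shows the grey jig at about (231,187), with the stop side up (+x). The long bar is at (359,214), the short bar at (398,226) and the oil bottle at (383,150). Next I measure the bar and the bed.

```bash
cat > h.py <<'E'
import cv2,numpy as np
from rig import arm
np.set_printoptions(precision=4,suppress=True)
def ray(n,px,z):
    c=arm.get_calibration(n);T=c["cam_to_world"];d=T[:3,:3]@np.linalg.solve(c["intrinsics"],[px[0],px[1],1.]);o=T[:3,3]
    return o+d*(z-o[2])/d[2]
def proj(n,p):
    c=arm.get_calibration(n);T=np.linalg.inv(c["cam_to_world"]);q=c["intrinsics"]@(T[:3,:3]@np.asarray(p)+T[:3,3]);return q[:2]/q[2]
def rect(n,mask,z):
    cs,_=cv2.findContours(mask,cv2.RETR_EXTERNAL,cv2.CHAIN_APPROX_NONE);out=[]
    for k in cs:
        if cv2.contourArea(k)<100: continue
        w=np.array([ray(n,p[0],z)[:2] for p in k],np.float32)*1000
        (c,s,a)=cv2.minAreaRect(w); 
        if s[0]<s[1]: s=s[::-1];a+=90
        out.append((np.array(c)/1000,np.array(s),(a+90)%180-90,k.reshape(-1,2).mean(0)))
    return out
E
python3 - <<'E'
from h import *
im=cv2.imread("pics/top0.png");hsv=cv2.cvtColor(im,cv2.COLOR_BGR2HSV)
print(im[187,218],im[210,359],im[165,229],im[226,398],im[210,330])
bars=((hsv[...,1]<60)&(hsv[...,2]>100)).astype(np.uint8)
b=np.zeros_like(bars);b[180:250,340:415]=bars[180:250,340:415]
for r in rect("top",b,.016):print("bar",r)
d=((hsv[...,1]<90)&(hsv[...,2]<110)).astype(np.uint8);b=np.zeros_like(d);b[140:230,200:265]=d[140:230,200:265]
b=cv2.morphologyEx(b,cv2.MORPH_CLOSE,np.ones((7,7)));
for r in rect("top",b,.015):print("bed",r)
a=cv2.resize(im[140:230,195:285],None,fx=6,fy=6,interpolation=cv2.INTER_CUBIC)
s=cv2.imread("pics/scene0.png");s=cv2.resize(s[190:265,290:370],(400,375),interpolation=cv2.INTER_CUBIC)
o=np.zeros((540,790,3),np.uint8);o[:,:390]=a[:,:390];o[:375,390:790]=s;cv2.imwrite("pics/c1.png",o)
E
```

```text
[82 75 74] [182 177 177] [135 129 119] [183 175 176] [111 145 176]
bar (array([ 0.4986, -0.313 ]), array([86.5419, 31.8707]), -7.765037536621094, array([398.0244, 226.4878]))
bar (array([ 0.5331, -0.2092]), array([131.1196,  32.2012]), -2.75634765625, array([358.7373, 213.0254]))
bed (array([0.6003, 0.1313]), array([158.2283, 107.1003]), 0.8000494241714478, array([230.7867, 186.4123]))
```

View pics/c1.png

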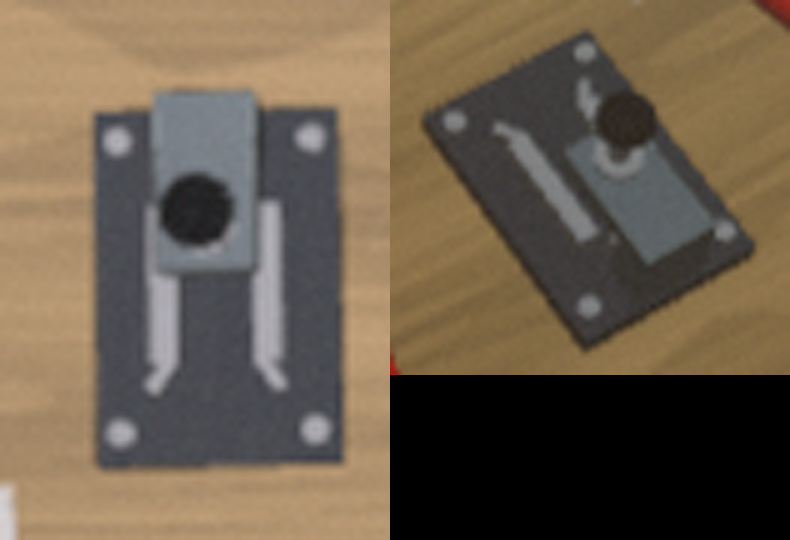

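The crop shows the grey jig with yaw near zero and the stop end up. The cap is at about crop (197,209) in the top view and (627,118) in the scene view. I cross-check with the scene view and pick up the bar.

```bash
cat >> h.py <<'E'
J=np.array([.6053,.1314]);JY=np.radians(.8)
def R(y): c,s=np.cos(y),np.sin(y);return np.array([[c,s,0],[s,-c,0],[0,0,-1.]])
def jig(x,y,z): c,s=np.cos(JY),np.sin(JY);return np.array([J[0]+c*x-s*y,J[1]+s*x+c*y,z])
E
python3 - <<'E'
from h import *
for X,Y in((422,122),(585,30),(755,245),(585,350)):print(ray("scene",(290+(X-390)/5-.4,190+Y/5-.4),.015))
print([jig(x,y,0)[:2] for x,y in((-.085,.055),(-.085,-.055),(.075,-.055),(.075,.055))])
for h in(.096,.106,.117):print(h,proj("scene",jig(.015,0,h)),proj("top",jig(.015,0,h)))
y=np.radians(-2.76);c=np.array([.5331,-.2092]);g=c-.045*np.array([np.cos(y),np.sin(y)])
arm.grip(.06)
arm.move_to([*g,.12],R(y));arm.move_l([*g,.004],feed=.12)
im=arm.snapshot("scene");cv2.imwrite("pics/g.png",cv2.resize(im[170:300,130:290,::-1],None,fx=4,fy=4))
print(arm.current_t(),arm.current_force(),arm.current_ee_pos())
E
```

```text
[0.5283 0.0745 0.015 ]
[0.5222 0.1842 0.015 ]
[0.6801 0.1893 0.015 ]
[0.6868 0.0781 0.015 ]
[array([0.5195, 0.1852]), array([0.5211, 0.0752]), array([0.6811, 0.0775]), array([0.6795, 0.1874])]
0.096 [335.0991 215.6439] [228.0409 175.5215]
0.106 [335.5155 213.6548] [227.6466 174.9311]
0.117 [335.9807 211.4325] [227.2049 174.2697]
3.6833 [-0.0198 -0.0887  0.0534] [ 0.4885 -0.2073  0.0046]
```

View pics/g.png

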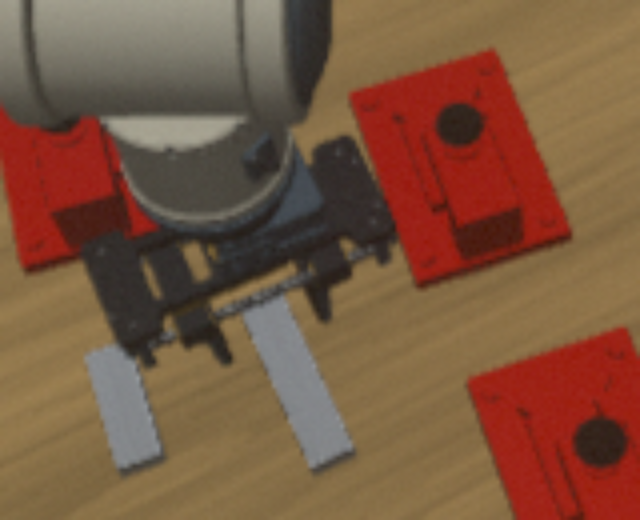

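The picture shows the open fingers straddling the long bar near its robot-side end, with clear space around. I grip, lift and carry it to the jig.

```bash
sed -i 's/^J=.*/J=np.array([.606,.1315]);JY=np.radians(1.2)/' h.py
python3 - <<'E'
from h import *
arm.grip(.0);print(arm.current_width(),arm.current_grasp_force())
p=arm.current_ee_pos();arm.move_l([p[0],p[1],.2],feed=.2);print(arm.current_force())
arm.move_to(jig(-.168,0,.2),R(JY))
arm.move_l(jig(-.168,0,.035),feed=.15)
print(arm.current_t(),arm.current_width(),arm.current_force(),arm.current_ee_pos())
t=arm.snapshot("top")[:,:,::-1];s=arm.snapshot("scene")[:,:,::-1]
o=np.zeros((480,800,3),np.uint8);o[:,:400]=cv2.resize(t[140:260,180:280],(400,480));o[:,400:]=cv2.resize(s[150:270,270:370],(400,480));cv2.imwrite("pics/p.png",o)
E
```

```text
0.029743289113017872 29.964687824249268
[ 0.5938  0.003  -2.4975]
7.9167 0.029836874451456965 [ 0.5924  0.9635 -1.8823] [0.4385 0.128  0.0355]
```

View pics/p.png

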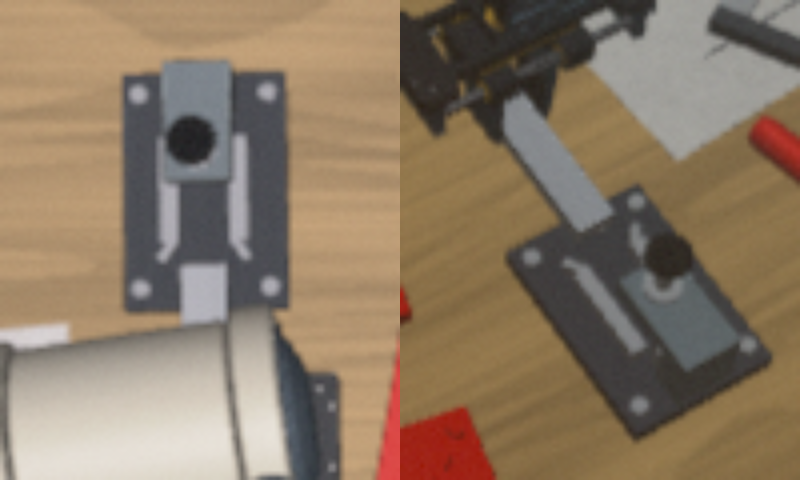

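The bar is aligned with the channel: its far end is at (203,265) in the left crop, just in front of the lead-ins, and the rail centre is at about 204. I lower it and slide it in while watching the force.

```bash
python3 - <<'E'
from h import *
f0=arm.current_force()
z=.0235
while z>.0185:
    arm.move_l(jig(-.168,.0005,z),feed=.03);f=arm.current_force()-f0
    print(z,f)
    if f[2]>3:break
    z-=.001
x=-.168
while x<-.068:
    st=.010 if x<-.12 else (.006 if x<-.086 else .0015)
    x+=st;arm.move_l(jig(x,.0005,z),feed=.06);f=arm.current_force()-f0
    print(round(x,4),f,arm.current_ee_pos()-jig(x,.0005,z))
    if f[0]<-12 or abs(f[1])>12:break
print(arm.current_t())
t=arm.snapshot("top")[:,:,::-1];s=arm.snapshot("scene")[:,:,::-1]
o=np.zeros((480,800,3),np.uint8);o[:,:400]=cv2.resize(t[140:260,180:280],(400,480));o[:,400:]=cv2.resize(s[150:270,270:370],(400,480));cv2.imwrite("pics/q.png",o)
E
```

```text
0.0235 [-0.9888 -0.2122  0.3381]
0.0225 [-0.5373 -0.9218 -0.5738]
0.0215 [-1.0092 -0.5523  0.4426]
0.020499999999999997 [-1.476  -0.6314  0.2803]
0.019499999999999997 [-0.6868 -0.0172 -0.2603]
-0.158 [-0.2224 -0.3116  2.5549] [0.0011 0.0001 0.0001]
-0.148 [ 0.3415 -1.0639  3.045 ] [0.0006 0.     0.    ]
-0.138 [ 0.3351 -0.2838  2.3667] [0.0003 0.     0.    ]
-0.128 [ 0.797  -0.6729  3.2337] [ 0.0002  0.     -0.    ]
-0.118 [0.2919 0.4735 2.4274] [0.0003 0.     0.    ]
-0.112 [-0.3927 -0.1956  4.8466] [-0. -0.  0.]
-0.106 [-1.6241  0.0798  5.9996] [-0. -0. -0.]
-0.1 [-1.8286 -0.4202  8.3645] [-0.0002 -0.      0.0001]
-0.094 [-4.505  -0.4163 12.0463] [-0.0004 -0.      0.0001]
-0.088 [-5.8334 -0.4639 13.4056] [-0.0007 -0.      0.0002]
-0.082 [-6.1446 -1.6888 15.2077] [-0.0008 -0.      0.0002]
-0.0805 [-11.173   -0.8543  19.6476] [-0.0017 -0.0001  0.0002]
-0.079 [-11.4472  -1.0725  21.8889] [-0.002  -0.0001  0.0002]
-0.0775 [-11.3895  -0.2825  23.1573] [-0.0021 -0.0001  0.0002]
-0.076 [-12.5698  -0.7033  23.1832] [-0.0021 -0.0001  0.0003]
13.6333
```

View pics/q.png

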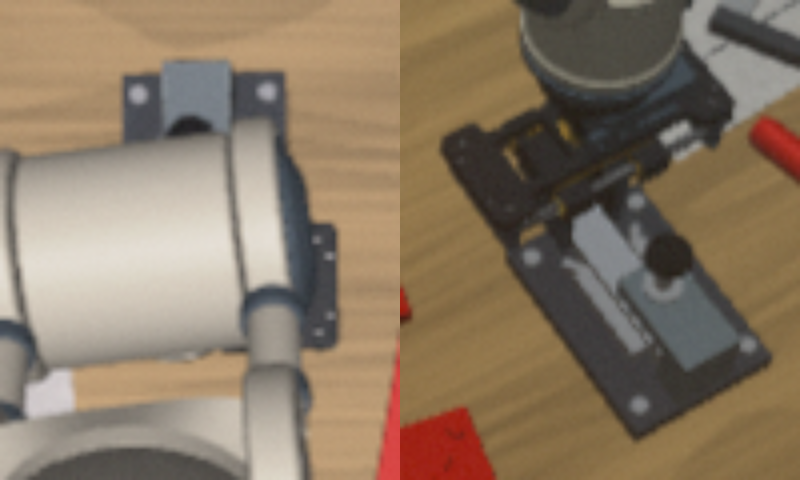

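The bar is in the channel between the rails and under the bridge, but the grip is pressing it onto the floor. I release it and push its end face with closed fingers.

```bash
python3 - <<'E'
from h import *
arm.grip(.06)
p=arm.current_ee_pos();arm.move_l([p[0],p[1],.05],feed=.1)
arm.move_l(jig(-.145,0,.05),feed=.15);arm.grip(0)
arm.move_l(jig(-.145,0,.019),feed=.1)
f0=arm.current_force();x=-.130;n=0;arm.move_l(jig(x,0,.019),feed=.08)
while x<-.095:
    x+=.001;arm.move_l(jig(x,0,.019),feed=.03);f=arm.current_force()-f0;e=arm.current_ee_pos()
    print(round(x,4),f,round(e[0]-jig(x,0,0)[0],4))
    if f[0]<-18:break
print(arm.current_t(),e)
E
```

```text
-0.129 [-0.204  -0.7334 -1.861 ] -0.0002
-0.128 [ 0.4908 -1.0185 -1.2131] -0.0
-0.127 [ 0.0818  0.4164 -1.7894] 0.0
-0.126 [ 0.3475 -0.0005 -1.6155] 0.0001
-0.125 [ 0.8525  0.8375 -1.6687] 0.0001
-0.124 [ 0.0726 -0.4947 -0.6153] 0.0001
-0.123 [ 1.0561 -0.4462 -1.6312] 0.0001
-0.122 [ 0.0223  0.0961 -1.491 ] 0.0001
-0.121 [-0.1279  0.1808 -1.1416] 0.0001
-0.12 [-0.9412  0.346  -1.5737] 0.0001
-0.119 [-0.1992  0.1873 -1.5693] 0.0001
-0.118 [ 0.2034 -0.362  -1.294 ] 0.0001
-0.117 [ 0.2482 -0.8522 -2.6486] 0.0001
-0.116 [ 0.9957 -0.6409 -1.013 ] 0.0001
-0.115 [ 0.8119  0.1558 -1.3864] 0.0001
-0.114 [-0.2525 -0.081  -1.5395] 0.0
-0.113 [-0.4373 -0.4231 -0.7343] 0.0
-0.112 [-0.0704 -0.2881 -2.8833] 0.0001
-0.111 [-5.2474  0.8441  1.9359] -0.0009
-0.11 [-8.6841 -0.1163  4.4445] -0.0018
-0.109 [-14.2169   0.6133   8.0522] -0.0028
-0.108 [-17.1664  -0.1647  10.0432] -0.0038
-0.107 [-20.4378   0.1604  13.2568] -0.0047
22.9667 [0.4943 0.129  0.0185]
```

The end face is firm: 20 N at the expected home position with no further motion. Next, the clamp.

```bash
python3 - <<'E'
from h import *
p=arm.current_ee_pos();arm.move_l([p[0]-.015,p[1],p[2]],feed=.1)
arm.move_l(jig(-.125,0,.16),feed=.2)
arm.move_l(jig(.015,0,.16),feed=.2);arm.move_l(jig(.015,0,.124),feed=.1);arm.sleep(.3)
f0=np.mean([arm.current_force()[2] for _ in range(5)])
z=.124;pk=0;zc=None;down=False;log=[]
while z>.075:
    z-=.0005 if zc else .001
    arm.move_l(jig(.015,0,z),feed=.02)
    f=arm.current_force()[2]-f0;e=arm.current_ee_pos()[2];log.append((round(z,4),round(e,4),round(f,1)))
    if zc is None and f>2.2: zc=e
    pk=max(pk,f)
    if f>16: print("limit");break
    if zc and zc-e>.0105 and pk>8: down=True
    if down and f>5: break
print(log,"zc",zc,"down",down,arm.current_t())
for _ in range(6):
    arm.sleep(.2);print(arm.current_force()[2]-f0,arm.current_ee_pos()[2])
print(arm.current_t())
E
```

```text
[(0.123, np.float64(0.123), np.float64(1.1)), (0.122, np.float64(0.1219), np.float64(1.6)), (0.121, np.float64(0.1209), np.float64(0.8)), (0.12, np.float64(0.1199), np.float64(0.4)), (0.119, np.float64(0.1189), np.float64(0.8)), (0.118, np.float64(0.1179), np.float64(0.9)), (0.117, np.float64(0.1169), np.float64(0.8)), (0.116, np.float64(0.1159), np.float64(1.1)), (0.115, np.float64(0.1149), np.float64(1.1)), (0.114, np.float64(0.1139), np.float64(1.8)), (0.113, np.float64(0.1129), np.float64(0.9)), (0.112, np.float64(0.1121), np.float64(4.1)), (0.1115, np.float64(0.1116), np.float64(4.7)), (0.111, np.float64(0.1111), np.float64(6.3)), (0.1105, np.float64(0.1106), np.float64(6.6)), (0.11, np.float64(0.1101), np.float64(7.9)), (0.1095, np.float64(0.1097), np.float64(7.9)), (0.109, np.float64(0.1093), np.float64(7.9)), (0.1085, np.float64(0.1088), np.float64(9.9)), (0.108, np.float64(0.1083), np.float64(10.1)), (0.1075, np.float64(0.1079), np.float64(11.1)), (0.107, np.float64(0.1074), np.float64(10.6)), (0.1065, np.float64(0.1069), np.float64(10.5)), (0.106, np.float64(0.1064), np.flo
[... 284 characters left out ...]
t64(6.3)), (0.1025, np.float64(0.1025), np.float64(4.9)), (0.102, np.float64(0.1018), np.float64(2.0)), (0.1015, np.float64(0.1012), np.float64(0.4)), (0.101, np.float64(0.1009), np.float64(0.7)), (0.1005, np.float64(0.1005), np.float64(1.3)), (0.1, np.float64(0.1), np.float64(1.3)), (0.0995, np.float64(0.0995), np.float64(0.8)), (0.099, np.float64(0.0992), np.float64(4.0)), (0.0985, np.float64(0.0988), np.float64(8.7))] zc 0.112093726614271 down True 35.5833
8.123079542462458 0.09882365604371374
8.623987037803525 0.09882873159888603
7.5157053249676355 0.09884563158854406
8.485435709710675 0.09884197706471527
8.180035486218284 0.09883649230276233
8.964577318425963 0.09882632519087572
36.7833
```

The force curve shows a peak of about 11 N, the snap-through, then a firm 8 N held for 1.2 s. I retreat and take a look.

```bash
python3 - <<'E'
from h import *
arm.move_l(jig(.015,0,.2),feed=.12)
arm.move_to([.40,-.05,.28],R(0))
print(arm.current_t(),arm.current_force())
t=arm.snapshot("top")[:,:,::-1];s=arm.snapshot("scene")[:,:,::-1]
o=np.zeros((480,800,3),np.uint8);o[:,:400]=cv2.resize(t[140:260,180:280],(400,480));o[:,400:]=cv2.resize(s[150:270,270:370],(400,480));cv2.imwrite("pics/r.png",o)
for h in(.1,.113):print(h,proj("scene",jig(.015,0,h)))
print("near end expect",proj("scene",jig(-.095,0,.031)),proj("top",jig(-.095,0,.031)))
E
```

```text
38.9167 [ 0.5065 -0.2646 -0.0271]
0.1 [335.4856 215.0258]
0.113 [336.0335 212.42  ]
near end expect [310.1747 197.8054] [230.7734 220.4937]
```

View pics/r.png

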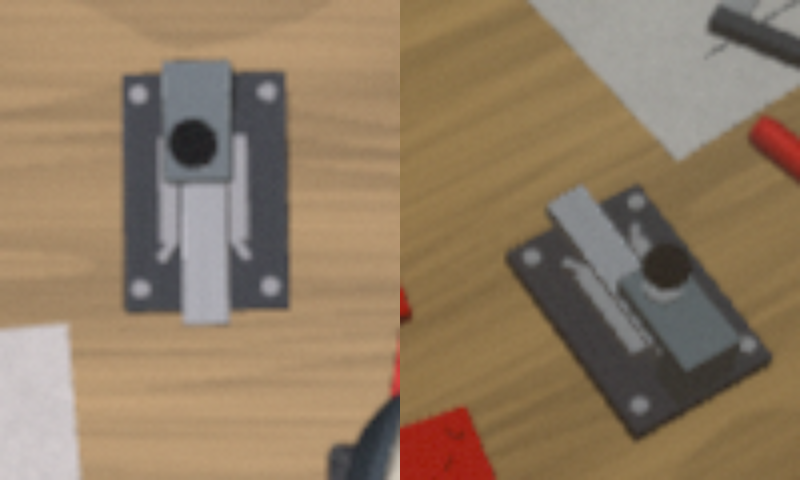

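The bar's near end is at crop row 324 and the bed edge at 309. That gap is 10 mm, so the bar is home. The cap has moved down in both views and stays there.

```bash
python3 -c "
from rig import arm
print(arm.sign_off())"
```

```text
the job is handed in; nothing more can be done
None
```

The long bar is fully home against the stop and the clamp snapped down and held; the highest cap force I read was about 11 N, the other items were left alone, and I handed the job in at about 39 s.

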